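Build up the charcoal pyramid in the table-top braai

TASK

Finish laying the fire in the small braai: three round charcoal briquettes already lie side by side on its grate, so take the three lying about on the counter and build the pyramid up, one bedded in each of the two valleys of the bottom row and the last one on top in the valley between those two, all lying the same way with their ends about level with the middle one of the bottom row. Reach in under the warming rack from the open front and lower each briquette into its valley instead of letting it fall. Leave the bottom row in place and the other things on the counter standing where they are.

Things in the scene. Friction and masses are not known exactly. Their poses are not given: they have to be found in the camera images.
- braai: Small table-top braai, fixed: black steel fire pan 240 mm deep (x), 320 mm wide (y), walls to 75 mm above the counter, wooden handles to 190 mm either side. Origin on the counter under the pan's middle; x points from the open front (robot's side) to the rear, y along the grate bars, z up. Two posts at x = 126, y = +-105 mm carry the warming rack.
- grate (a point): Middle of the fire grate, 51 mm above the counter on the braai's z axis (axes as the braai's). Eight 8 mm bars along y, 26 mm apart. The bottom row lies in gaps between bars at x = -52, 0, +52 mm, middles 77 mm above the counter. A briquette bedded in a valley of that row has its middle at x = -26 or +26 mm, 119.6 mm above the counter; one on top of those two at x = 0, 162.3 mm.
- rack_front (a point): Middle of the front bar of the fixed steel wire warming rack, 285 mm above the counter, straight above the grate's middle. The rack (rods up to 7 mm thick, 260 mm wide) covers all from this bar back to the rear posts: a vertical gripper cannot get at the valleys, one leaning back 30 to 45 degrees towards the open front can.
- base_mid: Middle briquette of the bottom row on the grate, up to 30 mm to either side of the braai's middle along y; its neighbours are level with it within 3 mm. Black charcoal cylinder, 50 mm diameter, 60 mm long, flat ends, about 130 g. Origin at its middle; its own y axis is the cylinder's axis (either way round); rolled to any angle about it.
- base_front: The bottom-row briquette nearest the open front. Black charcoal cylinder, 50 mm diameter, 60 mm long, flat ends, about 130 g. Origin at its middle; its own y axis is the cylinder's axis (either way round); rolled to any angle about it.
- base_rear: The bottom-row briquette nearest the rear posts. Black charcoal cylinder, 50 mm diameter, 60 mm long, flat ends, about 130 g. Origin at its middle; its own y axis is the cylinder's axis (either way round); rolled to any angle about it.
- loose_a: One of three like loose briquettes to build up; starts lying on its round side on the counter (middle 25 mm up) in one of five spots in front of or beside the braai, axis within 35 degrees of the y direction. Black charcoal cylinder, 50 mm diameter, 60 mm long, flat ends, about 130 g. Origin at its middle; its own y axis is the cylinder's axis (either way round); rolled to any angle about it.
- loose_b: One of three like loose briquettes to build up; starts lying on its round side on the counter (middle 25 mm up) in one of five spots in front of or beside the braai, axis within 35 degrees of the y direction. Black charcoal cylinder, 50 mm diameter, 60 mm long, flat ends, about 130 g. Origin at its middle; its own y axis is the cylinder's axis (either way round); rolled to any angle about it.
- loose_c: One of three like loose briquettes to build up; starts lying on its round side on the counter (middle 25 mm up) in one of five spots in front of or beside the braai, axis within 35 degrees of the y direction. Black charcoal cylinder, 50 mm diameter, 60 mm long, flat ends, about 130 g. Origin at its middle; its own y axis is the cylinder's axis (either way round); rolled to any angle about it.
- tub: Bystander: white plastic condiment tub with a flip-top lid, 73 mm in diameter, 78 mm high; origin at the middle of its underside. It stands in one of the same five spots.
- tumbler: Bystander: clear glass tumbler, 72 mm across the rim, 98 mm high; origin at the middle of its underside. It stands in one of the same five spots.
- skewer_holder: Bystander: bamboo cup 72 mm in diameter, 115 mm high, with skewers standing out to 240 mm; origin at the middle of its underside.
- tongs: Bystander: stainless steel tongs, 325 mm long, 48 mm wide, 24 mm high, with a locking slide ring, lying flat; origin near the middle, on the counter.
- basting_pot: Bystander: black cast aluminium basting pot, 112 mm in diameter, 60 mm high, stick handle to 160 mm from its middle along its own x; origin at the middle of its underside.
- firelighters: Bystander: cardboard box of firelighters 130 x 75 x 42 mm; origin at the middle of its underside.
- gas_lighter: Bystander: long black gas lighter, 230 mm long, 18 mm high, lying flat; origin near its middle, on the counter.
Things that resemble listed ones, but are neither listed nor needed, are in the scene too. Leave any red look-alike of the loose_c alone. Leave any yellow look-alike of the loose_a alone.

How it is judged:
On the way, in this order (a step that is already met when the one before it is completed fails the run):
1. a briquette lies in each of the two valleys of the bottom row (((x of loose_a in the frame of braai between 0.017 and 0.035 m and z of loose_a in the frame of braai between 0.1136 and 0.1256 m and y of loose_a in the frame of base_mid between -0.013 and 0.013 m and angle between the y axis of loose_a and the y axis of braai, either way round below 0.17 rad and linear speed of loose_a below 0.02 m/s) or (x of loose_b in the frame of braai between 0.017 and 0.035 m and z of loose_b in the frame of braai between 0.1136 and 0.1256 m and y of loose_b in the frame of base_mid between -0.013 and 0.013 m and angle between the y axis of loose_b and the y axis of braai, either way round below 0.17 rad and linear speed of loose_b below 0.02 m/s) or (x of loose_c in the frame of braai between 0.017 and 0.035 m and z of loose_c in the frame of braai between 0.1136 and 0.1256 m and y of loose_c in the frame of base_mid between -0.013 and 0.013 m and angle between the y axis of loose_c and the y axis of braai, either way round below 0.17 rad and linear speed of loose_c below 0.02 m/s)) and ((x of loose_a in the frame of braai between -0.035 and -0.017 m and z of loose_a in the frame of braai between 0.1136 and 0.1256 m and y of loose_a in the frame of base_mid between -0.013 and 0.013 m and angle between the y axis of loose_a and the y axis of braai, either way round below 0.17 rad and linear speed of loose_a below 0.02 m/s) or (x of loose_b in the frame of braai between -0.035 and -0.017 m and z of loose_b in the frame of braai between 0.1136 and 0.1256 m and y of loose_b in the frame of base_mid between -0.013 and 0.013 m and angle between the y axis of loose_b and the y axis of braai, either way round below 0.17 rad and linear speed of loose_b below 0.02 m/s) or (x of loose_c in the frame of braai between -0.035 and -0.017 m and z of loose_c in the frame of braai between 0.1136 and 0.1256 m and y of loose_c in the frame of base_mid between -0.013 and 0.013 m and angle between the y axis of loose_c and the y axis of braai, either way round below 0.17 rad and linear speed of loose_c below 0.02 m/s))), for 0.2 s.
2. the last briquette lies on top, in the valley between those two (((x of loose_a in the frame of braai between -0.009 and 0.009 m and z of loose_a in the frame of braai between 0.1563 and 0.1683 m and y of loose_a in the frame of base_mid between -0.013 and 0.013 m and angle between the y axis of loose_a and the y axis of braai, either way round below 0.17 rad and linear speed of loose_a below 0.02 m/s) or (x of loose_b in the frame of braai between -0.009 and 0.009 m and z of loose_b in the frame of braai between 0.1563 and 0.1683 m and y of loose_b in the frame of base_mid between -0.013 and 0.013 m and angle between the y axis of loose_b and the y axis of braai, either way round below 0.17 rad and linear speed of loose_b below 0.02 m/s) or (x of loose_c in the frame of braai between -0.009 and 0.009 m and z of loose_c in the frame of braai between 0.1563 and 0.1683 m and y of loose_c in the frame of base_mid between -0.013 and 0.013 m and angle between the y axis of loose_c and the y axis of braai, either way round below 0.17 rad and linear speed of loose_c below 0.02 m/s))), for 0.2 s.
At the end, for the whole second after the job is handed in: The six briquettes lie at rest as a pyramid of 3, 2 and 1, each within 9 mm across and 6 mm in height of its bedded place and 10 degrees of parallel to the bars; the upper three within 13 mm, along the bars, of the bottom row's middle one. The bottom row is still in its gaps of the grate (all of step 1 and ((x of loose_a in the frame of braai between -0.009 and 0.009 m and z of loose_a in the frame of braai between 0.1563 and 0.1683 m and y of loose_a in the frame of base_mid between -0.013 and 0.013 m and angle between the y axis of loose_a and the y axis of braai, either way round below 0.17 rad and linear speed of loose_a below 0.02 m/s) or (x of loose_b in the frame of braai between -0.009 and 0.009 m and z of loose_b in the frame of braai between 0.1563 and 0.1683 m and y of loose_b in the frame of base_mid between -0.013 and 0.013 m and angle between the y axis of loose_b and the y axis of braai, either way round below 0.17 rad and linear speed of loose_b below 0.02 m/s) or (x of loose_c in the frame of braai between -0.009 and 0.009 m and z of loose_c in the frame of braai between 0.1563 and 0.1683 m and y of loose_c in the frame of base_mid between -0.013 and 0.013 m and angle between the y axis of loose_c and the y axis of braai, either way round below 0.17 rad and linear speed of loose_c below 0.02 m/s)) and x of base_front in the frame of braai between -0.061 and -0.043 m and z of base_front in the frame of braai between 0.0709 and 0.0829 m and angle between the y axis of each of base_front, base_mid, base_rear and the y axis of braai, either way round below 0.17 rad and linear speed of each of base_front, base_mid, base_rear below 0.02 m/s and x of base_mid in the frame of braai between -0.009 and 0.009 m and z of base_mid in the frame of braai between 0.0709 and 0.0829 m and x of base_rear in the frame of braai between 0.043 and 0.061 m and z of base_rear in the frame of braai between 0.0709 and 0.0829 m); the robot touches nothing.
It fails at once if the tub, tumbler or skewer holder is tipped, or any of the seven bystanders pushed more than 30 mm away (distance of any of tub, tumbler, skewer_holder, tongs, basting_pot, firelighters, gas_lighter from where it was at the start of the episode above 0.03 m or angle between any of tub, tumbler, skewer_holder's own z axis and vertical above 0.6 rad).
It fails at once if a briquette is let fall: it moves faster than 0.7 m/s with no finger on it (a drop of about 25 mm) ((linear speed of loose_a above 0.7 m/s and contact force between the fingers and loose_a below 0.05 N) or (linear speed of loose_b above 0.7 m/s and contact force between the fingers and loose_b below 0.05 N) or (linear speed of loose_c above 0.7 m/s and contact force between the fingers and loose_c below 0.05 N)).
It also fails if it takes over 72 s, if anything falls off the work surface, if the arm or the gripper's body presses on something with over 40 N, if the wrist force passes 120 N, or if a joint passes its speed limit or range.

ROBOT

A 6-joint arm with a two-finger parallel gripper is mounted at the origin on the work surface. World frame = base frame: x ahead of the robot, y to its left, z up, the work surface at z = 0. Lengths are in m, angles in rad, forces in N, time in s.
With the tool pointing down it reaches from about 0.25 to 0.775 m from the base axis. Payload 8.9 kg.
Tool frame: the origin (TCP) lies at the very end of the fingers, on their centre line; the grasp point (between the pads) lies 19 mm behind it (ctrl.grip_depth is the z of the grasp point in the tool frame, in m); z points along the fingers, y is the line along which they close (so a half turn about z gives the same grasp; the last joint's range is limited). The gripper opens to 85 mm and grips with 20 to 120 N. Pads are 22 mm wide; open, the fingers measure 114 mm over their backs; the gripper's body (76 mm by 85 mm) begins 54 mm behind the grasp point. The pads swing forward as they close: fully open they stand 13 mm farther back than shut.
Start: joints at [1.032, 0.291, -0.153, 1.127, 0, 1.431], TCP at [0.204, 0.484, 0.207] pointing down, gripper open.
Joint ranges: [-2.52, 2.52], [-0.91, 1.74], [-1.3, 1.37], [-1.96, 2.02], [-1.52, 1.47], [-3.14, 3.14]. Speed limits (rad/s): [2.22, 2.22, 2.79, 3.14, 3.14, 3.14].

INTERFACE

Orientations are given as a unit quaternion [x, y, z, w].
In Python, from bench import ctrl, optics, close_job gives the robot as it stands.
- The arm moves only by the tool jog_arm, never from a script. Its argument "plan" is a list of rows, each an object of numbers: "rx", "ry", "rz": the turn, a rotation vector about the tool's x, y, z in rad; "tx", "ty", "tz": the shift along the tool's x, y, z in cm; "grip": the gripper's target within -1 to 1 (shut at 1, half-way at 0, fully open at -1). A call has exactly 10 rows; each row is the pose to reach, as a shift and turn from the pose commanded when the call began, along the tool's axes at that moment; what a row does not reach only later rows make up. A row lasts 1/10 s, in which the tool goes at most 50 mm and 8.59 degrees, less where a joint would pass 70% of its speed; a pose out of reach is approached as far as the arm can. A call with a gripper value outside its range is refused whole. The fingers move at their own pace and stop on an object; the grip force is fixed at half the most. Time passes only in rows, so rows that repeat a pose let the fingers close, or fill a call up. It gives the time, the measured TCP pose, the force, the opening and the grip force at its end, in the units of the state.
- ctrl.sense(): the state, without advancing time (a new reading comes with each control period).
- optics.snapshot(name): name is "side" or "top" or "wrist"; returns a dict with "img" (420x560x3 uint8, red, green, blue), "range_z" (420x560 float32, m along the optical axis (not along the pixel's ray), 0 where there is no reading), "fx", "fy", "cx", "cy" (pixels), "k1" (the pictures are not rectified: a ray, as slopes to the right and down, at radius r is drawn at 1 + k1 r^2 times it, then the intrinsics apply), "rvec" (rotation vector, rad) and "tvec" (3), from world to camera coordinates, as OpenCV has them. Camera axes: x right, y down, z forward; pixel columns grow to the right and rows downward; lengths in m; the calibration is good to about 2 mm. A picture is of the moment at which its call begins.
- close_job(): hands the job in; it is judged then, once.
Trained networks look in a picture, given as the dict that the camera call returned (one of the last four; its "shot" number tells which), for a name from the list of things; names that differ only in an ending like _2 or _b are one class to them, and where a whole thing is asked for, a point or a joint stands for the part that bears it (a point fixed in the world has none). Each returns a list of dicts, best first, with "score" (0 to 1); they miss things now and then, are a little off and sometimes report something else, mostly with a low value. They report only what shows in the picture. A call takes as long as a camera call. They do not tell look-alikes from the thing itself.
- optics.search_frame(picture, label): "position" ([column, row] in pixels, amid what is visible of it).
- optics.cut_out(picture, label): "pixels" (420x560 bool, what is visible of it) and "position" ([column, row] in pixels, amid what is visible of it).
- optics.mark_of(picture, label): "position" ([column, row] in pixels: a listed point, or the origin of a listed thing).
The state is a dict: "time_s": time; "joint_positions": joint angles; "qvel": joint speeds; "tau": joint torques, N m; "eef_pos": TCP position; "orientation": TCP orientation; "ft_force": force on the tool from outside, world axes, zero at the start; "ft_torque": the same for the moment, N m; "finger_gap": opening from 0.0 (shut) to 1.0 (fully open); "grasp_force": force on a finger pad.
Only numpy, scipy, OpenCV 4.12 (cv2) and the standard library are available. Lean on these libraries where they do the work, as an engineer would, in place of code of your own. Each camera call takes 0.05 s, during which the arm holds its last target. There are 200 camera calls.

## Working session

There is one attempt and no reset: what is moved stays moved. The work goes in short steps, Python scripts to look and compute and a tool call to move; the robot and the scene stay as the last step left them, time stands still between calls to the robot, and variables do not carry over. Pictures are saved under pics/ and viewed, at most 10 in all, crops included, and the job is handed in when it is done.

Besides the shell and the picture viewer there is one more tool, called after ">>>" by a JSON object that holds its "op" and its "data". jog_arm: Moves the arm, as the interface text tells. Its arguments: {"type":"object","properties":{"plan":{"type":"array"}},"required":["plan"]}

```bash
ls; mkdir -p pics; cat > h.py <<'E'
import numpy as np, cv2
from scipy.spatial.transform import Rotation as R
from bench import ctrl, optics, close_job
def cam(p):
    Rm=R.from_rotvec(np.ravel(p["rvec"])).as_matrix(); return Rm,np.ravel(p["tvec"])
def undist(p,uv):
    uv=np.atleast_2d(np.asarray(uv,float))
    K=np.array([[p["fx"],0,p["cx"]],[0,p["fy"],p["cy"]],[0,0,1]])
    return cv2.undistortPoints(uv.reshape(-1,1,2),K,np.array([p["k1"],0,0,0.])).reshape(-1,2)
def ray(p,uv):
    Rm,t=cam(p); n=undist(p,uv); d=np.c_[n,np.ones(len(n))]@Rm
    return -Rm.T@t,d
def onz(p,uv,z):
    o,d=ray(p,uv); return o+d*((z-o[2])/d[:,2])[:,None]
def pts(p,mask):
    v,u=np.nonzero(mask&(p["range_z"]>0)); z=p["range_z"][v,u]
    o,d=ray(p,np.c_[u,v]); return o+d*z[:,None]
def tri(p1,uv1,p2,uv2):
    o1,d1=ray(p1,uv1);o2,d2=ray(p2,uv2);d1=d1[0];d2=d2[0]
    s=np.linalg.lstsq(np.c_[d1,-d2],o2-o1,rcond=None)[0]
    a=o1+d1*s[0];b=o2+d2*s[1];return (a+b)/2,np.linalg.norm(a-b)
def save(p,n): cv2.imwrite(f"pics/{n}.png",p["img"][:,:,::-1])
E
cat > a.py <<'E'
from h import *
np.set_printoptions(precision=4,suppress=True)
s=ctrl.sense();print(s["eef_pos"],s["orientation"],s["finger_gap"],ctrl.grip_depth)
P={}
for n in("top","side"):
    p=optics.snapshot(n);save(p,n+"0");P[n]=p
    print(n,"cam",ray(p,[[280,210]])[0])
    for l in("braai","rack_front","grate","base_mid","base_front","base_rear","loose_a","tub","tumbler","skewer_holder"):
        for d in optics.mark_of(p,l)[:7]: print(l,round(d["score"],2),np.round(d["position"],1),onz(p,d["position"],{"loose_a":.025,"rack_front":.285,"grate":.051}.get(l,.077 if "base" in l else 0))[0])
    for d in optics.cut_out(p,"loose_a")[:7]:
        q=pts(p,d["pixels"]); c=p["img"][d["pixels"]].mean(0)
        print("cut",round(d["score"],2),np.round(d["position"]),c.round(),len(q),np.median(q,0) if len(q) else "",np.percentile(q[:,2],98) if len(q) else "")
E
python3 a.py
```

```text
pics
[0.2041 0.4832 0.2063] [ 0.1986  0.9801 -0.0006 -0.0002] 0.9977842514938793 -0.0187
top cam [0.46   0.0021 1.4415]
braai 0.84 [274.  179.6] [0.648  0.0069 0.    ]
rack_front 0.72 [275.3 164.8] [0.6519 0.0023 0.285 ]
rack_front 0.7 [371.3 163.9] [ 0.6544 -0.2638  0.285 ]
grate 0.76 [275.3 180.6] [0.638  0.0025 0.051 ]
base_mid 0.7 [276.  175.8] [0.6504 0.0001 0.077 ]
base_front 0.79 [275.5 190.4] [0.6028 0.0019 0.077 ]
base_rear 0.65 [277.3 160.9] [ 0.6992 -0.0042  0.077 ]
loose_a 0.8 [371.6 256.2] [ 0.3862 -0.3194  0.025 ]
loose_a 0.72 [334.1 250.3] [ 0.4068 -0.1934  0.025 ]
loose_a 0.61 [167.3 210.2] [0.5427 0.3652 0.025 ]
loose_a 0.56 [267.5 244.1] [0.4284 0.0291 0.025 ]
loose_a 0.56 [215.1 251.5] [0.4043 0.2038 0.025 ]
loose_a 0.37 [170.4 164.1] [0.6987 0.3569 0.025 ]
loose_a 0.26 [272.7 166.4] [0.6896 0.0111 0.025 ]
tub 0.95 [172.8 250. ] [0.4086 0.3514 0.    ]
tub 0.49 [130.  253.1] [0.3981 0.4983 0.    ]
tub 0.48 [279.7 174.5] [ 0.6656 -0.0127  0.    ]
tumbler 0.17 [168.1 207.7] [0.5527 0.369  0.    ]
skewer_holder 0.68 [370.5 163.5] [ 0.7037 -0.3265  0.    ]
skewer_holder
[... 1187 characters left out ...]
4181 -0.1958  0.025 ]
loose_a 0.69 [244.1 261.8] [0.4274 0.0318 0.025 ]
loose_a 0.61 [285.  348.5] [ 0.3959 -0.318   0.025 ]
loose_a 0.39 [322.9 236.4] [0.6983 0.0577 0.025 ]
tub 0.7 [209.8 215. ] [0.4251 0.3495 0.    ]
skewer_holder 0.68 [397.  323.5] [ 0.7057 -0.3332  0.    ]
cut 0.9 [245. 260.] [67. 67. 64.] 396 [0.4237 0.0113 0.0405] 0.05240588990127075
cut 0.79 [272. 316.] [157.  47.  45.] 551 [ 0.41   -0.2158  0.041 ] 0.052381832875432854
cut 0.69 [284. 352.] [65. 64. 62.] 654 [ 0.3915 -0.3279  0.041 ] 0.05202212828033646
cut 0.61 [243. 202.] [65. 64. 61.] 302 [0.5407 0.3491 0.0349] 0.05286447353928628
cut 0.59 [335. 246.] [75. 73. 71.] 7737 [ 0.6765 -0.0177  0.0573] 0.2911328422677568
```

View pics/top0.png

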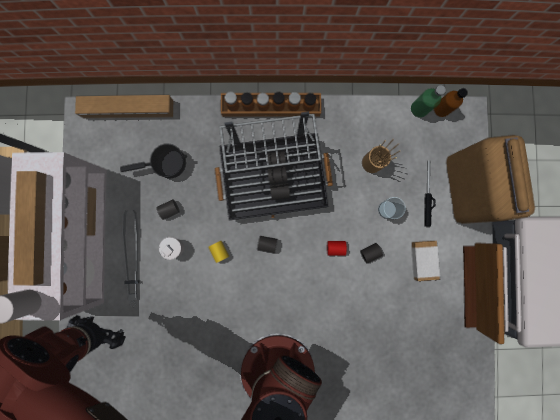

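View pics/side0.png

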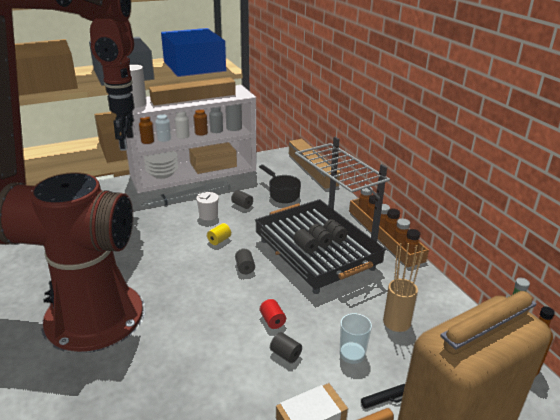

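```bash
cat >> h.py <<'E'
np.set_printoptions(precision=4,suppress=True)
def pose(yaw,tilt):
    # yaw: heading of approach lean; tool y horizontal along heading+90deg; tilt: lean of the fingers towards heading
    return R.from_euler("z",yaw)*R.from_matrix(np.array([[-1,0,0],[0,1,0],[0,0,-1.]]))*R.from_euler("y",-tilt)
def delta(p,yaw,tilt):
    s=ctrl.sense();R0=R.from_quat(s["orientation"]);d=R0.inv().apply(np.array(p)-s["eef_pos"])*100
    r=(R0.inv()*pose(yaw,tilt)).as_rotvec()
    print("t",d.round(2),"cm r",r.round(3)," |t|",np.linalg.norm(d).round(1),"|r|",np.linalg.norm(r).round(2))
def axisfit(q,n=2):
    c=q.mean(0);w,v=np.linalg.eigh(np.cov((q-c)[:,:2].T));return v[:,1]
E
cat > b.py <<'E'
from h import *
p=optics.snapshot("top");s=optics.snapshot("side")
for d in optics.cut_out(p,"braai")[:1]:
    q=pts(p,d["pixels"]);print(len(q))
    for lo,hi in((.063,.088),(.04,.06)):
        w=q[(q[:,2]>lo)&(q[:,2]<hi)]
        r=cv2.minAreaRect((w[:,:2]*1000).astype(np.float32));print(lo,r)
for nm,pp in(("top",p),("side",s)):
  for l in("base_front","base_mid","base_rear","loose_a"):
    for d in optics.cut_out(pp,l)[:6]:
        q=pts(pp,d["pixels"])
        if len(q)<30 or len(q)>700: continue
        a=axisfit(q[q[:,2]>np.median(q[:,2])-.02]);m=np.percentile(q,[2,98],axis=0)
        print(nm,l,round(d["score"],2),np.round(d["position"]),pp["img"][d["pixels"]].mean(0).round(),np.median(q,0),"ax",np.degrees(np.arctan2(-a[0]*np.sign(a[1]),abs(a[1]))).round(1),m.ravel())
q1=optics.mark_of(p,"loose_a");q2=optics.mark_of(s,"loose_a")
for a in q1:
  for b in q2:
    c,e=tri(p,a["position"],s,b["position"])
    if e<.012 and c[2]>0: print("tri",a["position"],c,e)
for l in("base_front","base_mid","base_rear","rack_front","grate"):
    a=optics.mark_of(p,l);b=optics.mark_of(s,l)
    if a and b: print(l,tri(p,a[0]["position"],s,b[0]["position"]))
delta([.43,.03,.22],0,0)
E
python3 b.py
```

```text
7910
0.063 ((653.3692016601562, 10.343856811523438), (252.08262634277344, 377.0637512207031), 7.399360179901123)
0.04 ((685.8486328125, 29.941329956054688), (329.6130065917969, 346.45489501953125), 9.600823402404785)
top base_front 0.86 [279. 190.] [44. 42. 42.] [ 0.5983 -0.0093  0.0981] ax 6.4 [ 0.5768 -0.038   0.0817  0.6227  0.0194  0.1044]
top base_rear 0.66 [277. 159.] [54. 53. 53.] [0.7045 0.0032 0.0995] ax 14.8 [ 0.6699 -0.0256  0.0881  0.7268  0.0287  0.2881]
top loose_a 0.67 [220. 249.] [160. 139.  44.] [0.4044 0.1908 0.0461] ax -66.3 [0.374  0.1655 0.0011 0.4348 0.2187 0.0543]
top loose_a 0.66 [336. 250.] [127.  26.  26.] [ 0.4152 -0.1964  0.0457] ax 0.6 [ 0.3914 -0.2265 -0.0007  0.4379 -0.1691  0.0541]
top loose_a 0.62 [371. 255.] [43. 42. 41.] [ 0.3979 -0.3127  0.0463] ax 24.3 [ 0.3708 -0.3438  0.0296  0.4209 -0.2845  0.0541]
side base_front 0.64 [306. 242.] [56. 55. 54.] [ 0.5945 -0.0266  0.0888] ax 24.1 [ 0.575  -0.0416  0.0549  0.631   0.017   0.1048]
side base_mid 0.67 [324. 234.] [55. 54. 52.] [ 0.6473 -0.0228  0.0923] ax 16.0 [ 0.6249 -0.0348  0.0558  0.6794  0.0254
[... 660 characters left out ...]
] [0.5506 0.3678 0.0078] 0.004648517587289103
tri [339.8, 247.3] [ 0.4158 -0.2116  0.0292] 0.002065718376686576
tri [372.6, 255.4] [ 0.3897 -0.323   0.0258] 0.0018149874413902081
tri [217.8, 247.9] [0.4107 0.1986 0.0108] 0.01093500036172834
base_front (array([ 0.4335, -0.2716,  0.2907]), np.float64(0.04737487850820942))
base_mid (array([ 0.6537, -0.0111,  0.0876]), np.float64(2.8375420474358763e-05))
base_rear (array([ 0.7023, -0.0032,  0.0787]), np.float64(0.006192528093277633))
rack_front (array([0.6521, 0.0069, 0.279 ]), np.float64(0.007751255151855716))
grate (array([0.653, 0.004, 0.038]), np.float64(0.0011144799843679411))
t [-38.44 -33.    -1.31] cm r [-0.   0.  -0.4]  |t| 50.7 |r| 0.4
```

>>> {"op": "jog_arm", "data": {"plan": [{"tx": -38.4,"ty": -33,"tz": -1.3,"rz": -0.4,"grip": -1},{"tx": -38.4,"ty": -33,"tz": -1.3,"rz": -0.4,"grip": -1},{"tx": -38.4,"ty": -33,"tz": -1.3,"rz": -0.4,"grip": -1},{"tx": -38.4,"ty": -33,"tz": -1.3,"rz": -0.4,"grip": -1},{"tx": -38.4,"ty": -33,"tz": -1.3,"rz": -0.4,"grip": -1},{"tx": -38.4,"ty": -33,"tz": -1.3,"rz": -0.4,"grip": -1},{"tx": -38.4,"ty": -33,"tz": -1.3,"rz": -0.4,"grip": -1},{"tx": -38.4,"ty": -33,"tz": -1.3,"rz": -0.4,"grip": -1},{"tx": -38.4,"ty": -33,"tz": -1.3,"rz": -0.4,"grip": -1},{"tx": -38.4,"ty": -33,"tz": -1.3,"rz": -0.4,"grip": -1}]}}

```text
invalid input
```

```bash
cat > w.py <<'E'
import sys
from h import *
p=optics.snapshot("wrist");save(p,sys.argv[1]);s=ctrl.sense();print(s["time_s"],s["eef_pos"],R.from_quat(s["orientation"]).as_matrix().ravel())
print("cam",ray(p,[[280,210]]))
def fit(q,r=.025):
    # fit horizontal cylinder of radius r, length 60: from top-surface points
    from scipy.optimize import least_squares
    c=np.median(q,0)
    def f(x):
        u=np.array([-np.sin(x[3]),np.cos(x[3]),0]);e=q-x[:3];a=e@u
        d=np.linalg.norm(e-np.outer(a,u),axis=1)-r
        return np.where(np.abs(a)>.03,np.minimum(np.abs(d+0),np.hypot(np.minimum(d,0)*0,np.abs(a)-.03)),d)
    best=min((least_squares(f,[c[0],c[1],c[2]-.02,y],loss="soft_l1",f_scale=.002) for y in np.radians([-30,-10,7,25])),key=lambda o:o.cost)
    x=best.x;u=np.array([-np.sin(x[3]),np.cos(x[3]),0]);a=q@u
    lo,hi=np.percentile(a,[1,99]);x=x.copy();x[:3]+=u*((lo+hi)/2-x[:3]@u)
    return x[:3],np.degrees(x[3]),hi-lo,np.sqrt(2*best.cost/len(q))
if __name__=="__main__":
  for l in sys.argv[2:]:
    for d in optics.cut_out(p,l)[:4]:
        m=cv2.erode(d["pixels"].astype(np.uint8),np.ones((3,3)))>0
        q=pts(p,m)
        if len(q)<60: continue
        print(l,round(d["score"],2),np.round(d["position"]),p["img"][d["pixels"]].mean(0).round(),len(q),fit(q[::max(1,len(q)//1500)]))
    for d in optics.mark_of(p,l)[:3]: print("mark",l,round(d["score"],2),np.round(d["position"]),onz(p,d["position"],.077 if "base" in l else .025))
E
python3 w.py w1 loose_a base_mid base_front
```

```text
2.4 [0.2043 0.4836 0.2069] [-0.9212  0.3892 -0.      0.3892  0.9212 -0.     -0.     -0.     -1.    ]
cam (array([0.1296, 0.5153, 0.3731]), array([[ 0.3078, -0.1073, -0.9456]]))
loose_a 0.72 [ 85. 412.] [49. 48. 46.] 116 (array([0.4369, 0.039 , 0.0142]), np.float64(-104.52122944345152), np.float64(0.022691357791696842), np.float64(0.0009560731317919148))
```

>>> {"op": "jog_arm", "data": {"plan": [{"rx": 0,"ry": 0,"rz": -0.4,"tx": -38.4,"ty": -33,"tz": -1.3,"grip": -1},{"rx": 0,"ry": 0,"rz": -0.4,"tx": -38.4,"ty": -33,"tz": -1.3,"grip": -1},{"rx": 0,"ry": 0,"rz": -0.4,"tx": -38.4,"ty": -33,"tz": -1.3,"grip": -1},{"rx": 0,"ry": 0,"rz": -0.4,"tx": -38.4,"ty": -33,"tz": -1.3,"grip": -1},{"rx": 0,"ry": 0,"rz": -0.4,"tx": -38.4,"ty": -33,"tz": -1.3,"grip": -1},{"rx": 0,"ry": 0,"rz": -0.4,"tx": -38.4,"ty": -33,"tz": -1.3,"grip": -1},{"rx": 0,"ry": 0,"rz": -0.4,"tx": -38.4,"ty": -33,"tz": -1.3,"grip": -1},{"rx": 0,"ry": 0,"rz": -0.4,"tx": -38.4,"ty": -33,"tz": -1.3,"grip": -1},{"rx": 0,"ry": 0,"rz": -0.4,"tx": -38.4,"ty": -33,"tz": -1.3,"grip": -1},{"rx": 0,"ry": 0,"rz": -0.4,"tx": -38.4,"ty": -33,"tz": -1.3,"grip": -1}]}}

```text
time_s: 3.7
eef_pos: [0.4229, 0.043, 0.2199]
orientation: [0.0, 1.0, 0.0, 0.0]
ft_force: [0.2, 0.5, 0.5]
finger_gap: 0.998
grasp_force: 0.0
```

```bash
python3 w.py w1 loose_a base_mid base_front
```

```text
3.75 [0.4266 0.0369 0.22  ] [-1.      0.0045  0.0035  0.0044  1.     -0.0036 -0.0035 -0.0035 -1.    ]
cam (array([0.3416, 0.0432, 0.386 ]), array([[ 0.3265,  0.0206, -0.9452]]))
loose_a 0.94 [ 69. 168.] [186.  53.  51.] 2775 (array([ 0.4156, -0.1948,  0.0233]), np.float64(9.687523680328624), np.float64(0.060154166541176696), np.float64(0.0020698804429112737))
loose_a 0.8 [406. 159.] [217. 202.  88.] 2447 (array([0.4041, 0.1952, 0.0241]), np.float64(-62.90775666896547), np.float64(0.0563392383939168), np.float64(0.0020915401318247996))
loose_a 0.76 [266. 181.] [81. 78. 74.] 2019 (array([0.4293, 0.0336, 0.0239]), np.float64(-10.654201051671246), np.float64(0.05561363603771713), np.float64(0.0006052717142840494))
loose_a 0.71 [520. 266.] [70. 68. 65.] 2313 (array([0.5481, 0.3653, 0.0243]), np.float64(25.59298945168334), np.float64(0.058189543912666106), np.float64(0.0023789721304772293))
mark loose_a 0.94 [ 69. 169.] [[ 0.4152 -0.1968  0.025 ]]
mark loose_a 0.92 [521. 266.] [[0.5446 0.3674 0.025 ]]
mark loose_a 0.88 [268. 180.] [[0.4291 0.0362 0.025 ]]
base_mid 0.96 [241. 360.] [61. 58. 56.] 681 (array([0.6553, 0.0014, 0.079 ]), np.float64(5.732056338307056), np.float64(0.057250958461015654), np.float64(0.001403683660873651))
mark base_mid 0.61 [237. 362.] [[ 0.6493 -0.0025  0.077 ]]
base_front 0.89 [228. 333.] [69. 66. 63.] 2141 (array([ 0.6017, -0.0066,  0.0761]), np.float64(6.531146820107219), np.float64(0.056327362904136126), np.float64(0.0007329116371774586))
mark base_front 0.8 [228. 333.] [[ 0.6056 -0.0118  0.077 ]]
mark base_front 0.41 [517. 166.] [[0.4019 0.2884 0.077 ]]
```

View pics/w1.png

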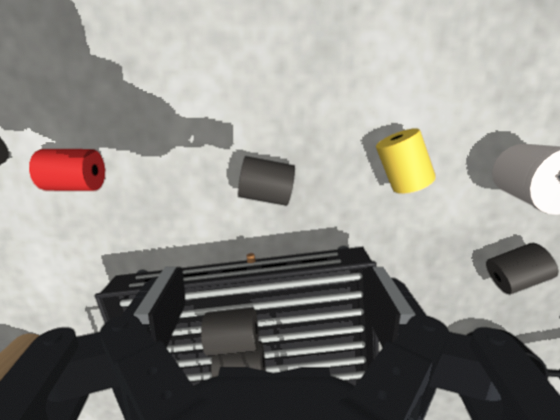

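>>> {"op": "jog_arm", "data": {"plan": [{"rx": 0,"ry": 0,"rz": 0.187,"tx": -0.3,"ty": -0.2,"tz": 5,"grip": -1},{"rx": 0,"ry": 0,"rz": 0.187,"tx": -0.3,"ty": -0.2,"tz": 10,"grip": -1},{"rx": 0,"ry": 0,"rz": 0.187,"tx": -0.3,"ty": -0.2,"tz": 14,"grip": -1},{"rx": 0,"ry": 0,"rz": 0.187,"tx": -0.3,"ty": -0.2,"tz": 18,"grip": -1},{"rx": 0,"ry": 0,"rz": 0.187,"tx": -0.3,"ty": -0.2,"tz": 21.4,"grip": -1},{"rx": 0,"ry": 0,"rz": 0.187,"tx": -0.3,"ty": -0.2,"tz": 21.4,"grip": -1},{"rx": 0,"ry": 0,"rz": 0.187,"tx": -0.3,"ty": -0.2,"tz": 21.4,"grip": 1},{"rx": 0,"ry": 0,"rz": 0.187,"tx": -0.3,"ty": -0.2,"tz": 21.4,"grip": 1},{"rx": 0,"ry": 0,"rz": 0.187,"tx": -0.3,"ty": -0.2,"tz": 21.4,"grip": 1},{"rx": 0,"ry": 0,"rz": 0.187,"tx": -0.3,"ty": -0.2,"tz": 21.4,"grip": 1}]}}

```text
time_s: 5.05
eef_pos: [0.4267, 0.0434, 0.0077]
orientation: [0.093, 0.996, 0.0, 0.002]
ft_force: [-3.3, 0.4, 5.8]
finger_gap: 0.685
grasp_force: 62.8
```

```bash
cat > s.py <<'E'
from h import *
s=ctrl.sense();print(s["time_s"],s["eef_pos"],R.from_quat(s["orientation"]).as_matrix().ravel(),s["finger_gap"],s["grasp_force"],s["ft_force"])
y=np.radians(7.0);ex=np.array([np.cos(y),np.sin(y),0]);ey=np.array([-ex[1],ex[0],0])
M=np.array([.6532,-.0003,.077])   # base_mid
def tcp(x,z,tilt,b=.0187,dy=0):   # TCP for briquette middle at braai x, height z
    a=np.sin(tilt)*ex-np.cos(tilt)*np.array([0,0,1]);return M*[1,1,0]+ex*x+ey*dy+[0,0,z]+a*b
E
cat > d.py <<'E'
from s import *
print(tcp(.026,.1196,.7)); delta([.43,.0345,.25],y,0.7); delta(tcp(-.1,.25,.7),y,.7); delta(tcp(.026,.17,.7),y,.7)
E
python3 d.py
```

```text
5.05 [0.4267 0.0434 0.0077] [-0.9827  0.1851  0.0034  0.1851  0.9827  0.0002 -0.0033  0.0008 -1.    ] 0.6850123944882397 62.792651653289795 [-3.2758  0.444   5.8127]
[0.691  0.0043 0.1053]
t [ -0.57  -0.79 -24.23] cm r [-0.108 -0.691 -0.296]  |t| 24.3 |r| 0.76
t [-14.76  -2.75 -22.76] cm r [-0.108 -0.691 -0.296]  |t| 27.3 |r| 0.76
t [-26.74   1.06 -14.72] cm r [-0.108 -0.691 -0.296]  |t| 30.5 |r| 0.76
```

>>> {"op": "jog_arm", "data": {"plan": [{"rx": 0,"ry": 0,"rz": 0,"tx": 0,"ty": 0,"tz": -3,"grip": 1},{"rx": 0,"ry": 0,"rz": 0,"tx": 0,"ty": 0,"tz": -7,"grip": 1},{"rx": 0,"ry": -0.1,"rz": -0.1,"tx": 0,"ty": 0,"tz": -11,"grip": 1},{"rx": 0,"ry": -0.2,"rz": -0.2,"tx": 0,"ty": 0,"tz": -15,"grip": 1},{"rx": -0.05,"ry": -0.33,"rz": -0.25,"tx": 0,"ty": 0,"tz": -20,"grip": 1},{"rx": -0.1,"ry": -0.46,"rz": -0.3,"tx": 0,"ty": 0,"tz": -24,"grip": 1},{"rx": -0.11,"ry": -0.6,"rz": -0.3,"tx": 0,"ty": 0,"tz": -24,"grip": 1},{"rx": -0.11,"ry": -0.69,"rz": -0.3,"tx": 0,"ty": 0,"tz": -24,"grip": 1},{"rx": -0.11,"ry": -0.69,"rz": -0.3,"tx": 0,"ty": 0,"tz": -24,"grip": 1},{"rx": -0.11,"ry": -0.69,"rz": -0.3,"tx": 0,"ty": 0,"tz": -24,"grip": 1}]}}

```text
time_s: 6.05
eef_pos: [0.4256, 0.0428, 0.2473]
orientation: [-0.059, 0.938, 0.021, 0.341]
ft_force: [0.6, -0.6, -0.8]
finger_gap: 0.682
grasp_force: 66.6
```

```bash
python3 w.py w2 loose_a base_mid base_front base_rear; python3 d.py
```

```text
6.1 [0.4264 0.0427 0.2476] [-0.7607 -0.126   0.6368 -0.0966  0.992   0.0809 -0.6419  0.0001 -0.7668]
cam (array([0.2575, 0.0218, 0.3226]), array([[ 0.8473,  0.128 , -0.5159]]))
loose_a 0.95 [434.  35.] [222. 209.  96.] 4018 (array([0.4036, 0.1952, 0.024 ]), np.float64(-65.8041134628138), np.float64(0.05757448123688608), np.float64(0.002899664098866993))
loose_a 0.89 [275. 270.] [75. 72. 69.] 11217 (array([0.4195, 0.0422, 0.2637]), np.float64(7.19404720048004), np.float64(0.05640471353607661), np.float64(0.0005212830346774945))
loose_a 0.74 [26. 13.] [200.  60.  58.] 1339 (array([ 0.4178, -0.1869,  0.0246]), np.float64(69.12481232039124), np.float64(0.029413018421899084), np.float64(0.0020169295539149324))
loose_a 0.62 [493. 149.] [85. 82. 79.] 1975 (array([0.548 , 0.366 , 0.0251]), np.float64(25.76825569061211), np.float64(0.058669414487079644), np.float64(0.002164154737904783))
mark loose_a 0.95 [434.  37.] [[0.4061 0.1967 0.025 ]]
mark loose_a 0.7 [494. 147.] [[0.541  0.3665 0.025 ]]
mark loose_a 0.64 [274. 270.] [[1.0605 0.1238 0.025 ]]
base_mid 0.56 [226. 211.] [89. 86. 82.] 744 
[... 365 characters left out ...]
390913))
mark base_front 0.79 [216. 184.] [[ 0.6057 -0.0121  0.077 ]]
base_rear 0.77 [219. 225.] [88. 85. 81.] 231 (array([0.7047, 0.0048, 0.0758]), np.float64(7.013069287941957), np.float64(0.05811897674265515), np.float64(0.0008200979861096525))
mark base_rear 0.68 [227. 220.] [[0.7036 0.0032 0.077 ]]
6.5 [0.4254 0.0432 0.2454] [-0.762  -0.1264  0.6351 -0.0962  0.992   0.0821 -0.6404  0.0015 -0.7681] 0.6818281367335955 66.61684155464172 [ 0.3652  0.9083 -1.3594]
[0.691  0.0043 0.1053]
t [-0.56 -0.92 -0.14] cm r [ 0.004 -0.005  0.003]  |t| 1.1 |r| 0.01
t [-9.57 -7.15  9.22] cm r [ 0.004 -0.005  0.003]  |t| 15.1 |r| 0.01
t [-14.12  -7.22  23.43] cm r [ 0.004 -0.005  0.003]  |t| 28.3 |r| 0.01
```

View pics/w2.png

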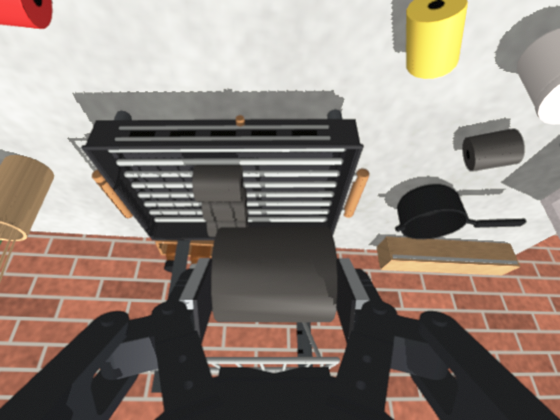

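```bash
cat > s.py <<'E'
from h import *
s=ctrl.sense();print(s["time_s"],s["eef_pos"],s["finger_gap"],s["grasp_force"],s["ft_force"])
y=np.radians(6.9);ex=np.array([np.cos(y),np.sin(y),0]);ey=np.array([-ex[1],ex[0],0]);ez=np.array([0,0,1.])
M=np.array([.6533,.0000,.077])   # base_mid
def tcp(x,z,tilt,b=.0172,o=.004,dy=0):   # TCP for briquette middle at braai x, height z; middle sits b behind, o towards -tool x
    a=np.sin(tilt)*ex-np.cos(tilt)*ez;xt=-np.cos(tilt)*ex-np.sin(tilt)*ez
    return M*[1,1,0]+ex*x+ey*dy+ez*z+a*b+xt*o
E
cat > d.py <<'E'
from s import *
delta(tcp(.026,.165,.7),y,.7)
E
python3 d.py
```

```text
6.5 [0.4254 0.0432 0.2454] 0.6818281367335955 66.61684155464172 [ 0.3652  0.9083 -1.3594]
t [-13.41  -7.2   23.68] cm r [ 0.005 -0.005  0.004]  |t| 28.1 |r| 0.01
```

>>> {"op": "jog_arm", "data": {"plan": [{"rx": 0,"ry": 0,"rz": 0,"tx": -2.2,"ty": -1.2,"tz": 4,"grip": 1},{"rx": 0,"ry": 0,"rz": 0,"tx": -4.5,"ty": -2.4,"tz": 8,"grip": 1},{"rx": 0,"ry": 0,"rz": 0,"tx": -6.7,"ty": -3.6,"tz": 12,"grip": 1},{"rx": 0,"ry": 0,"rz": 0,"tx": -8.9,"ty": -4.8,"tz": 15.8,"grip": 1},{"rx": 0,"ry": 0,"rz": 0,"tx": -11.2,"ty": -6,"tz": 19.7,"grip": 1},{"rx": 0,"ry": 0,"rz": 0,"tx": -12.4,"ty": -6.7,"tz": 22,"grip": 1},{"rx": 0,"ry": 0,"rz": 0,"tx": -13.2,"ty": -7.1,"tz": 23.3,"grip": 1},{"rx": 0,"ry": 0,"rz": 0,"tx": -13.4,"ty": -7.2,"tz": 23.7,"grip": 1},{"rx": 0,"ry": 0,"rz": 0,"tx": -13.4,"ty": -7.2,"tz": 23.7,"grip": 1},{"rx": 0,"ry": 0,"rz": 0,"tx": -13.4,"ty": -7.2,"tz": 23.7,"grip": 1}]}}

```text
time_s: 7.5
eef_pos: [0.6863, 0.0041, 0.1494]
orientation: [-0.059, 0.938, 0.022, 0.34]
ft_force: [0.1, -0.6, -1.2]
finger_gap: 0.681
grasp_force: 66.5
```

```bash
cat > d.py <<'E'
from s import *
import w
p=w.p;z=p["range_z"]
L=[(round(d["score"],2),np.round(d["position"]),w.fit(pts(p,cv2.erode(d["pixels"].astype(np.uint8),np.ones((3,3)))>0)[::8])) for d in optics.cut_out(p,"loose_a")[:3] if d["pixels"].sum()>3000]
for l in L:
    c=l[2][0]-M*[1,1,0];print(l[0],l[1],"braai xyz",c@ex,c@ey,c[2],"yaw",l[2][1],l[2][2:])
delta(tcp(.026,.165,.7),y,.7);delta(tcp(.026,.1196,.7),y,.7)
E
python3 d.py w3
```

```text
7.5 [0.6863 0.0041 0.1494] 0.6805191525167547 66.54995083808899 [ 0.0535 -0.6168 -1.218 ]
7.55 [0.6863 0.0041 0.1497] [-0.7614 -0.1261  0.6359 -0.0961  0.992   0.0817 -0.6411  0.0012 -0.7675]
cam (array([ 0.5183, -0.0171,  0.225 ]), array([[ 0.8463,  0.1291, -0.5173]]))
0.8 [274. 272.] braai xyz 0.027117729364367613 0.00033416180078958035 0.1658507547987551 yaw 7.380622757312849 (np.float64(0.05605258234347301), np.float64(0.000524605382598872))
0.52 [332. 111.] braai xyz 0.012099164744812303 0.004612280149568378 0.04759657814853629 yaw 6.398318079894387 (np.float64(0.3338234251721589), np.float64(0.009895052879923925))
t [-0.01 -0.    0.09] cm r [ 0.005 -0.004  0.004]  |t| 0.1 |r| 0.01
t [ 2.91 -0.01  3.57] cm r [ 0.005 -0.004  0.004]  |t| 4.6 |r| 0.01
```

>>> {"op": "jog_arm", "data": {"plan": [{"rx": 0,"ry": 0,"rz": 0,"tx": 0.5,"ty": 0,"tz": 0.6,"grip": 1},{"rx": 0,"ry": 0,"rz": 0,"tx": 1.0,"ty": 0,"tz": 1.2,"grip": 1},{"rx": 0,"ry": 0,"rz": 0,"tx": 1.5,"ty": 0,"tz": 1.8,"grip": 1},{"rx": 0,"ry": 0,"rz": 0,"tx": 2.0,"ty": 0,"tz": 2.4,"grip": 1},{"rx": 0,"ry": 0,"rz": 0,"tx": 2.3,"ty": 0,"tz": 2.8,"grip": 1},{"rx": 0,"ry": 0,"rz": 0,"tx": 2.6,"ty": 0,"tz": 3.1,"grip": 1},{"rx": 0,"ry": 0,"rz": 0,"tx": 2.8,"ty": 0,"tz": 3.35,"grip": 1},{"rx": 0,"ry": 0,"rz": 0,"tx": 2.9,"ty": 0,"tz": 3.5,"grip": 1},{"rx": 0,"ry": 0,"rz": 0,"tx": 2.9,"ty": 0,"tz": 3.5,"grip": 1},{"rx": 0,"ry": 0,"rz": 0,"tx": 2.9,"ty": 0,"tz": 3.5,"grip": 1}]}}

```text
time_s: 8.6
eef_pos: [0.6874, 0.0039, 0.1043]
orientation: [-0.059, 0.938, 0.022, 0.34]
ft_force: [-0.5, -0.3, -1.1]
finger_gap: 0.685
grasp_force: 66.7
```

```bash
python3 d.py w4
```

```text
8.6 [0.6874 0.0039 0.1043] 0.6851340404640243 66.66811466217041 [-0.5486 -0.342  -1.0935]
8.65 [0.6874 0.0039 0.1043] [-0.7611 -0.1261  0.6362 -0.0962  0.992   0.0816 -0.6414  0.0009 -0.7672]
cam (array([ 0.5194, -0.0173,  0.1797]), array([[ 0.8468,  0.1288, -0.5165]]))
0.86 [274. 272.] braai xyz 0.02822851400104303 8.714018513412996e-05 0.12070675046766642 yaw 7.335987665472682 (np.float64(0.05630497341623571), np.float64(0.0005143757157673942))
t [-2.86  0.03 -3.47] cm r [ 0.004 -0.004  0.004]  |t| 4.5 |r| 0.01
t [0.05 0.03 0.01] cm r [ 0.004 -0.004  0.004]  |t| 0.1 |r| 0.01
```

>>> {"op": "jog_arm", "data": {"plan": [{"rx": 0,"ry": 0,"rz": 0,"tx": 0.1,"ty": 0,"tz": 0,"grip": 1},{"rx": 0,"ry": 0,"rz": 0,"tx": 0.2,"ty": 0,"tz": 0.02,"grip": 1},{"rx": 0,"ry": 0,"rz": 0,"tx": 0.22,"ty": 0,"tz": 0.04,"grip": 1},{"rx": 0,"ry": 0,"rz": 0,"tx": 0.22,"ty": 0,"tz": 0.04,"grip": 0.2},{"rx": 0,"ry": 0,"rz": 0,"tx": 0.22,"ty": 0,"tz": 0.04,"grip": -0.6},{"rx": 0,"ry": 0,"rz": 0,"tx": 0.22,"ty": 0,"tz": 0.04,"grip": -1},{"rx": 0,"ry": 0,"rz": 0,"tx": 0.22,"ty": 0,"tz": 0.04,"grip": -1},{"rx": 0,"ry": 0,"rz": 0,"tx": 0.22,"ty": 0,"tz": 0.04,"grip": -1},{"rx": 0,"ry": 0,"rz": 0,"tx": 0.22,"ty": 0,"tz": -1,"grip": -1},{"rx": 0,"ry": 0,"rz": 0,"tx": 0.22,"ty": 0,"tz": -4,"grip": -1}]}}

```text
time_s: 9.7
eef_pos: [0.6592, 0.0007, 0.132]
orientation: [-0.059, 0.939, 0.022, 0.339]
ft_force: [-0.1, -0.5, 1.1]
finger_gap: 0.998
grasp_force: 0.0
```

```bash
cat > e.py <<'E'
from s import *
import w,sys
p=w.p
for n in ("loose_a","base_mid","base_front"):
  for d in optics.cut_out(p,n)[:4]:
    if d["pixels"].sum()<300: continue
    x=w.fit(pts(p,cv2.erode(d["pixels"].astype(np.uint8),np.ones((3,3)))>0)[::6])
    c=x[0]-M*[1,1,0];print(n,round(d["score"],2),np.round(d["position"]),p["img"][d["pixels"]].mean(0).round(),"world",x[0],"braai",np.array([c@ex,c@ey,c[2]]),"yaw",x[1:])
E
python3 e.py w5; python3 -c "
from s import *
delta([.548,.3658,.24],np.radians(25.6),0)"
```

```text
9.7 [0.6592 0.0007 0.132 ] 0.9984134534872384 0.0 [-0.1311 -0.5297  1.1066]
9.75 [0.658  0.0006 0.1359] [-0.7612 -0.1267  0.6361 -0.0966  0.9919  0.082  -0.6413  0.001  -0.7673]
cam (array([ 0.4915, -0.0206,  0.208 ]), array([[ 0.8452,  0.1294, -0.519 ]]))
loose_a 0.67 [272. 242.] [79. 76. 72.] world [0.679  0.0031 0.1187] braai [ 0.0259 -0.      0.1187] yaw (np.float64(7.491349704335645), np.float64(0.05696668806235149), np.float64(0.0005241073789546632))
loose_a 0.36 [556. 199.] [35. 36. 35.] world [0.7408 0.2953 0.0242] braai [0.1224 0.2827 0.0242] yaw (np.float64(-64.66611953361496), np.float64(0.03302429019151132), np.float64(0.0018721648630826862))
base_mid 0.96 [274. 178.] [90. 86. 82.] world [ 0.6532 -0.0005  0.0759] braai [-0.0002 -0.0005  0.0759] yaw (np.float64(7.761408011967087), np.float64(0.05724817420330618), np.float64(0.0005351421533009105))
base_mid 0.5 [333. 108.] [99. 98. 98.] world [0.6236 0.0003 0.0437] braai [-0.0295  0.0038  0.0437] yaw (np.float64(7.473422077697786), np.float64(0.3326263264490748), np.float64(0.01004402850701228))
base_front 0.81 [266. 102.] [77. 74. 70.] world [ 0.6019 -0.0084  0.076 ] braai [-0.052  -0.0021  0.076 ] yaw (np.float64(7.580539196959884), np.float64(0.0567905198224376), np.float64(0.0005545706207340926))
base_front 0.44 [331. 107.] [99. 99. 98.] world [0.6264 0.019  0.0526] braai [-0.0244  0.0221  0.0526] yaw (np.float64(-7.635650816390115), np.float64(0.34224541952188325), np.float64(0.010071288930366162))
9.9 [0.6604 0.0002 0.1344] 0.9970030788249559 0.0 [ 0.3094  0.56   -0.9829]
t [ -1.75  37.69 -12.29] cm r [-0.111  0.692 -0.308]  |t| 39.7 |r| 0.77
```

>>> {"op": "jog_arm", "data": {"plan": [{"rx": 0,"ry": 0,"rz": 0,"tx": 0,"ty": 0,"tz": -5,"grip": -1},{"rx": 0,"ry": 0,"rz": 0,"tx": 0,"ty": 0,"tz": -10,"grip": -1},{"rx": 0,"ry": 0,"rz": 0,"tx": 0,"ty": 1,"tz": -15,"grip": -1},{"rx": 0,"ry": 0,"rz": 0,"tx": 0,"ty": 5,"tz": -17,"grip": -1},{"rx": -0.02,"ry": 0.14,"rz": -0.06,"tx": 0,"ty": 10,"tz": -17,"grip": -1},{"rx": -0.04,"ry": 0.28,"rz": -0.12,"tx": 0,"ty": 15,"tz": -16,"grip": -1},{"rx": -0.06,"ry": 0.41,"rz": -0.18,"tx": 0,"ty": 20,"tz": -15,"grip": -1},{"rx": -0.08,"ry": 0.54,"rz": -0.24,"tx": -0.5,"ty": 25,"tz": -14,"grip": -1},{"rx": -0.1,"ry": 0.65,"rz": -0.28,"tx": -1,"ty": 30,"tz": -13,"grip": -1},{"rx": -0.11,"ry": 0.69,"rz": -0.31,"tx": -1.5,"ty": 34.8,"tz": -12.5,"grip": -1}]}}

```text
time_s: 10.9
eef_pos: [0.5489, 0.3211, 0.2383]
orientation: [-0.223, 0.975, -0.001, -0.002]
ft_force: [2.5, -0.2, 1.0]
finger_gap: 1.002
grasp_force: 0.0
```

```bash
cat > g.py <<'E'
from s import *
import w,sys
p=w.p
for d in optics.cut_out(p,"loose_a")[:4]:
    if d["pixels"].sum()<1000: continue
    x=w.fit(pts(p,cv2.erode(d["pixels"].astype(np.uint8),np.ones((3,3)))>0)[::6])
    print(round(d["score"],2),np.round(d["position"]),p["img"][d["pixels"]].mean(0).round(),"world",x[0],"yaw",x[1:])
    if np.linalg.norm(x[0][:2]-ctrl.sense()["eef_pos"][:2])<.07: delta([*x[0][:2],.006],np.radians(x[1]),0)
E
python3 g.py w6
```

```text
10.9 [0.5489 0.3211 0.2383] 1.0015596297593452 0.0 [ 2.4628 -0.2478  1.0013]
10.95 [0.5495 0.3288 0.2341] [-0.8979 -0.44   -0.0091 -0.44    0.898  -0.0016  0.0089  0.0026 -1.    ]
cam (array([0.4764, 0.2867, 0.4048]), array([[ 0.2816,  0.1564, -0.947 ]]))
0.97 [308. 185.] [91. 88. 84.] world [0.5475 0.3655 0.0239] yaw (np.float64(25.3849966733476), np.float64(0.05736088099411016), np.float64(0.0009010519309737422))
t [-1.8   3.65 22.81] cm r [ 0.001 -0.007  0.011]  |t| 23.2 |r| 0.01
0.81 [226.  18.] [227. 213.  96.] world [0.4205 0.2033 0.024 ] yaw (np.float64(-62.7787162255734), np.float64(0.027417910211095797), np.float64(0.0008433297582696089))
```

>>> {"op": "jog_arm", "data": {"plan": [{"rx": 0,"ry": 0,"rz": 0,"tx": -0.9,"ty": 1.8,"tz": 3,"grip": -1},{"rx": 0,"ry": 0,"rz": 0,"tx": -1.8,"ty": 3.6,"tz": 6,"grip": -1},{"rx": 0,"ry": 0,"rz": 0,"tx": -1.8,"ty": 3.6,"tz": 10,"grip": -1},{"rx": 0,"ry": 0,"rz": 0,"tx": -1.8,"ty": 3.6,"tz": 14,"grip": -1},{"rx": 0,"ry": 0,"rz": 0,"tx": -1.8,"ty": 3.6,"tz": 14.5,"grip": -1},{"rx": 0,"ry": 0,"rz": 0,"tx": -1.8,"ty": 3.6,"tz": 14.5,"grip": -1},{"rx": 0,"ry": 0,"rz": 0,"tx": -1.8,"ty": 3.6,"tz": 14.5,"grip": -1},{"rx": 0,"ry": 0,"rz": 0,"tx": -1.8,"ty": 3.6,"tz": 14.5,"grip": -1},{"rx": 0,"ry": 0,"rz": 0,"tx": -1.8,"ty": 3.6,"tz": 14.5,"grip": -1},{"rx": 0,"ry": 0,"rz": 0,"tx": -1.8,"ty": 3.6,"tz": 14.5,"grip": -1}]}}

```text
time_s: 12.0
eef_pos: [0.5491, 0.3598, 0.0959]
orientation: [-0.222, 0.975, -0.0, 0.001]
ft_force: [0.1, 0.0, 0.4]
finger_gap: 1.001
grasp_force: 0.0
```

```bash
python3 g.py w7; python3 -c "
from s import *
delta([.5475,.3655,.006],np.radians(25.5),0)"
```

```text
12.0 [0.5491 0.3598 0.0959] 1.0013429902158142 0.0 [0.1214 0.0296 0.4359]
12.05 [0.5489 0.3598 0.0956] [-0.901  -0.4338  0.0014 -0.4338  0.901  -0.0006 -0.001  -0.0012 -1.    ]
cam (array([0.4757, 0.325 , 0.262 ]), array([[ 0.2866,  0.1589, -0.945 ]]))
0.96 [283. 208.] [82. 79. 75.] world [0.547  0.3665 0.024 ] yaw (np.float64(25.017452661462887), np.float64(0.05646635774038153), np.float64(0.0005295801375012032))
t [-0.14  0.69  8.94] cm r [-0.001  0.001  0.012]  |t| 9.0 |r| 0.01
12.1 [0.5487 0.3597 0.0954] 1.0003404047795263 0.0 [-0.4054  0.1153  0.6713]
t [-0.14  0.58  8.94] cm r [-0.001  0.001  0.004]  |t| 9.0 |r| 0.0
```

Next I grasp it, lift it and tilt it in one flow.

>>> {"op": "jog_arm", "data": {"plan": [{"rx": 0,"ry": 0,"rz": 0,"tx": -0.1,"ty": 0.6,"tz": 2,"grip": -1},{"rx": 0,"ry": 0,"rz": 0,"tx": -0.1,"ty": 0.6,"tz": 5,"grip": -1},{"rx": 0,"ry": 0,"rz": 0,"tx": -0.1,"ty": 0.6,"tz": 7.5,"grip": -1},{"rx": 0,"ry": 0,"rz": 0,"tx": -0.1,"ty": 0.6,"tz": 8.9,"grip": -1},{"rx": 0,"ry": 0,"rz": 0,"tx": -0.1,"ty": 0.6,"tz": 8.9,"grip": -1},{"rx": 0,"ry": 0,"rz": 0,"tx": -0.1,"ty": 0.6,"tz": 8.9,"grip": 1},{"rx": 0,"ry": 0,"rz": 0,"tx": -0.1,"ty": 0.6,"tz": 8.9,"grip": 1},{"rx": 0,"ry": 0,"rz": 0,"tx": -0.1,"ty": 0.6,"tz": 8.9,"grip": 1},{"rx": 0,"ry": 0,"rz": 0,"tx": -0.1,"ty": 0.6,"tz": 8.9,"grip": 1},{"rx": 0,"ry": 0,"rz": 0,"tx": -0.1,"ty": 0.6,"tz": 8.9,"grip": 1}]}}

```text
time_s: 13.1
eef_pos: [0.5483, 0.3661, 0.0078]
orientation: [-0.222, 0.975, -0.0, 0.002]
ft_force: [-0.8, -0.6, 6.4]
finger_gap: 0.686
grasp_force: 65.0
```

```bash
python3 -c "
from s import *
y=np.radians(7.3)
delta([.45,.2,.28],y,.7);delta([.43,.03,.25],y,.7)"
```

```text
13.1 [0.5483 0.3661 0.0078] 0.6863314068121842 65.02307653427124 [-0.7986 -0.6341  6.4284]
t [ 15.97 -10.73 -27.26] cm r [ 0.112 -0.69   0.308]  |t| 33.4 |r| 0.76
t [ 25.16 -25.18 -24.27] cm r [ 0.112 -0.69   0.308]  |t| 43.1 |r| 0.76
```

>>> {"op": "jog_arm", "data": {"plan": [{"rx": 0,"ry": 0,"rz": 0,"tx": 0,"ty": 0,"tz": -4,"grip": 1},{"rx": 0,"ry": 0,"rz": 0,"tx": 0,"ty": 0,"tz": -9,"grip": 1},{"rx": 0,"ry": 0,"rz": 0,"tx": 0,"ty": 0,"tz": -14,"grip": 1},{"rx": 0,"ry": 0,"rz": 0,"tx": 0.6,"ty": -1,"tz": -18.8,"grip": 1},{"rx": 0.02,"ry": -0.14,"rz": 0.05,"tx": 2.5,"ty": -4,"tz": -22,"grip": 1},{"rx": 0.04,"ry": -0.28,"rz": 0.1,"tx": 5.5,"ty": -8,"tz": -22.5,"grip": 1},{"rx": 0.06,"ry": -0.4,"rz": 0.16,"tx": 8.5,"ty": -12,"tz": -23,"grip": 1},{"rx": 0.08,"ry": -0.52,"rz": 0.22,"tx": 11.2,"ty": -16,"tz": -23.5,"grip": 1},{"rx": 0.1,"ry": -0.63,"rz": 0.28,"tx": 13.5,"ty": -20,"tz": -24,"grip": 1},{"rx": 0.11,"ry": -0.69,"rz": 0.308,"tx": 16,"ty": -24,"tz": -24.5,"grip": 1}]}}

```text
time_s: 14.1
eef_pos: [0.5079, 0.1046, 0.249]
orientation: [-0.06, 0.937, 0.022, 0.343]
ft_force: [0.1, -0.7, -1.3]
finger_gap: 0.686
grasp_force: 65.6
```

```bash
sed -i 's/radians(6.9)/radians(7.3)/' s.py; cat > d.py <<'E'
from s import *
import w,sys
p=w.p; x0,z0=float(sys.argv[-2]),float(sys.argv[-1])
d=max(optics.cut_out(p,"loose_a"),key=lambda d:d["pixels"].sum() if 3000<d["pixels"].sum()<25000 else 0)
f=w.fit(pts(p,cv2.erode(d["pixels"].astype(np.uint8),np.ones((3,3)))>0)[::8]);c=f[0]-M*[1,1,0]
print(np.round(d["position"]),"braai",c@ex,c@ey,c[2],"yaw",f[1:])
s=ctrl.sense();R0=R.from_quat(s["orientation"]);t=M*[1,1,0]+ex*x0+ez*(z0-.0)
print("visual shift",R0.inv().apply(t-f[0])*100)
delta(tcp(x0,z0,.7),y,.7)
E
sed -i 's/^if __name__/sys.argv=sys.argv\nif __name__/' w.py
python3 d.py w8 -.026 .165
```

```text
14.1 [0.5079 0.1046 0.249 ] 0.6861647194766235 65.58390498161316 [ 0.1279 -0.7328 -1.3482]
14.15 [0.5006 0.0976 0.2417] [-0.7623 -0.1165  0.6367 -0.09    0.9932  0.074  -0.641  -0.0009 -0.7676]
cam (array([0.3394, 0.0833, 0.3235]), array([[ 0.8498,  0.1291, -0.5115]]))
[274. 261.] braai -0.14237420011787624 0.1226071533295816 0.26103940215450966 yaw (np.float64(7.297980170048044), np.float64(0.05675447397004698), np.float64(0.0005163947678696069))
visual shift [ -2.9354 -12.162   14.8816]
t [ -3.32 -11.74  14.87] cm r [-0.005 -0.009 -0.007]  |t| 19.2 |r| 0.01
```

>>> {"op": "jog_arm", "data": {"plan": [{"rx": 0,"ry": 0,"rz": 0,"tx": -0.6,"ty": -2.4,"tz": 3,"grip": 1},{"rx": 0,"ry": 0,"rz": 0,"tx": -1.3,"ty": -4.8,"tz": 6,"grip": 1},{"rx": 0,"ry": 0,"rz": 0,"tx": -2,"ty": -7.2,"tz": 9,"grip": 1},{"rx": 0,"ry": 0,"rz": 0,"tx": -2.6,"ty": -9.6,"tz": 12,"grip": 1},{"rx": 0,"ry": 0,"rz": 0,"tx": -3,"ty": -11,"tz": 13.9,"grip": 1},{"rx": 0,"ry": 0,"rz": 0,"tx": -3.2,"ty": -11.8,"tz": 14.9,"grip": 1},{"rx": 0,"ry": 0,"rz": 0,"tx": -3.2,"ty": -11.8,"tz": 14.9,"grip": 1},{"rx": 0,"ry": 0,"rz": 0,"tx": -3.2,"ty": -11.8,"tz": 14.9,"grip": 1},{"rx": 0,"ry": 0,"rz": 0,"tx": -3.2,"ty": -11.8,"tz": 14.9,"grip": 1},{"rx": 0,"ry": 0,"rz": 0,"tx": -3.2,"ty": -11.8,"tz": 14.9,"grip": 1}]}}

```text
time_s: 15.2
eef_pos: [0.6436, 0.0047, 0.1555]
orientation: [-0.061, 0.938, 0.022, 0.341]
ft_force: [0.4, 1.0, -1.5]
finger_gap: 0.687
grasp_force: 65.5
```

```bash
python3 d.py w9 -.027 .1196
```

```text
15.2 [0.6436 0.0047 0.1555] 0.686504909791245 65.52260398864746 [ 0.381   1.0149 -1.5067]
15.25 [0.6437 0.0046 0.1554] [-0.7604 -0.1286  0.6366 -0.0985  0.9917  0.0827 -0.642   0.0001 -0.7667]
cam (array([ 0.4756, -0.0168,  0.2308]), array([[ 0.8469,  0.1307, -0.5158]]))
[274. 262.] braai -0.02038608169022426 0.005999158779383353 0.16745880885952236 yaw (np.float64(7.409454579631286), np.float64(0.056631937978444166), np.float64(0.0005231299665340912))
visual shift [ 3.5797 -0.5994  3.2448]
t [ 4.07 -0.57  3.3 ] cm r [ 0.001 -0.003  0.001]  |t| 5.3 |r| 0.0
```

>>> {"op": "jog_arm", "data": {"plan": [{"rx": 0,"ry": 0,"rz": 0,"tx": 0.5,"ty": -0.6,"tz": -0.4,"grip": 1},{"rx": 0,"ry": 0,"rz": 0,"tx": 0.8,"ty": -0.6,"tz": -0.1,"grip": 1},{"rx": 0,"ry": 0,"rz": 0,"tx": 1.3,"ty": -0.6,"tz": 0.55,"grip": 1},{"rx": 0,"ry": 0,"rz": 0,"tx": 1.8,"ty": -0.6,"tz": 1.15,"grip": 1},{"rx": 0,"ry": 0,"rz": 0,"tx": 2.3,"ty": -0.6,"tz": 1.75,"grip": 1},{"rx": 0,"ry": 0,"rz": 0,"tx": 2.8,"ty": -0.6,"tz": 2.35,"grip": 1},{"rx": 0,"ry": 0,"rz": 0,"tx": 3.2,"ty": -0.6,"tz": 2.8,"grip": 1},{"rx": 0,"ry": 0,"rz": 0,"tx": 3.45,"ty": -0.6,"tz": 3.1,"grip": 1},{"rx": 0,"ry": 0,"rz": 0,"tx": 3.55,"ty": -0.6,"tz": 3.2,"grip": 1},{"rx": 0,"ry": 0,"rz": 0,"tx": 3.55,"ty": -0.6,"tz": 3.2,"grip": 1}]}}

```text
time_s: 16.3
eef_pos: [0.6381, -0.0028, 0.1073]
orientation: [-0.06, 0.938, 0.022, 0.34]
ft_force: [1.0, 0.5, -1.1]
finger_gap: 0.684
grasp_force: 65.6
```

```bash
python3 d.py w10 -.0265 .1190
```

```text
16.3 [ 0.6381 -0.0028  0.1073] 0.6839227505871671 65.58505296707153 [ 0.9686  0.5222 -1.1015]
16.35 [ 0.638  -0.0028  0.1073] [-0.761  -0.1279  0.636  -0.0979  0.9918  0.0823 -0.6413  0.0003 -0.7673]
cam (array([ 0.4702, -0.0242,  0.1827]), array([[ 0.8466,  0.1301, -0.5165]]))
[273. 259.] braai -0.026743987735332642 -0.0006275232442046244 0.11925208072435106 yaw (np.float64(7.302034665931438), np.float64(0.05636278104763492), np.float64(0.0005175298887874954))
visual shift [-0.0026  0.0627  0.035 ]
t [0.49 0.08 0.12] cm r [ 0.001 -0.004  0.   ]  |t| 0.5 |r| 0.0
```

>>> {"op": "jog_arm", "data": {"plan": [{"rx": 0,"ry": 0,"rz": 0,"tx": 0.04,"ty": 0,"tz": 0.06,"grip": 1},{"rx": 0,"ry": 0,"rz": 0,"tx": 0.04,"ty": 0,"tz": 0.06,"grip": 0.2},{"rx": 0,"ry": 0,"rz": 0,"tx": 0.04,"ty": 0,"tz": 0.06,"grip": -0.6},{"rx": 0,"ry": 0,"rz": 0,"tx": 0.04,"ty": 0,"tz": 0.06,"grip": -1},{"rx": 0,"ry": 0,"rz": 0,"tx": 0.04,"ty": 0,"tz": 0.06,"grip": -1},{"rx": 0,"ry": 0,"rz": 0,"tx": 0.04,"ty": 0,"tz": 0.06,"grip": -1},{"rx": 0,"ry": 0,"rz": 0,"tx": 0.04,"ty": 0,"tz": -1,"grip": -1},{"rx": 0,"ry": 0,"rz": 0,"tx": 0.04,"ty": 0,"tz": -4,"grip": -1},{"rx": 0,"ry": 0,"rz": 0,"tx": 0.04,"ty": 0,"tz": -9,"grip": -1},{"rx": 0,"ry": 0,"rz": 0,"tx": 0.04,"ty": 0,"tz": -12,"grip": -1}]}}

```text
time_s: 17.4
eef_pos: [0.5595, -0.0125, 0.2009]
orientation: [-0.06, 0.938, 0.022, 0.341]
ft_force: [0.7, 0.4, 0.5]
finger_gap: 1.004
grasp_force: 0.0
```

```bash
python3 e.py w11; python3 -c "
from s import *
delta([.389,-.317,.22],np.radians(24),0)"
```

```text
17.4 [ 0.5595 -0.0125  0.2009] 1.0039158857021135 0.0 [0.6714 0.4197 0.4615]
17.45 [ 0.5593 -0.0127  0.204 ] [-0.7585 -0.1284  0.6389 -0.0991  0.9917  0.0816 -0.6441 -0.0015 -0.765 ]
cam (array([ 0.3915, -0.034 ,  0.2763]), array([[ 0.8467,  0.1302, -0.5163]]))
loose_a 0.75 [274. 237.] [96. 92. 87.] world [0.6788 0.003  0.1185] braai [ 0.0257 -0.0003  0.1185] yaw (np.float64(8.07691723192476), np.float64(0.056260460306505305), np.float64(0.0006007211805261739))
base_mid 0.32 [275. 193.] [78. 76. 72.] world [ 0.6275 -0.0041  0.1188] braai [-0.0261 -0.0008  0.1188] yaw (np.float64(7.582778915742062), np.float64(0.056812190742382744), np.float64(0.000599035471878394))
base_front 0.71 [272. 143.] [80. 78. 74.] world [ 0.6021 -0.0086  0.0761] braai [-0.0519 -0.002   0.0761] yaw (np.float64(7.643539729072682), np.float64(0.05645895970971973), np.float64(0.0005943831920353187))
base_front 0.71 [308. 117.] [93. 91. 89.] world [0.5999 0.017  0.0504] braai [-0.0508  0.0236  0.0504] yaw (np.float64(-10.665790856233892), np.float64(0.3575770044257946), np.float64(0.01140451521605767))
17.6 [ 0.5615 -0.0131  0.2003] 1.0006078184097138 0.0 [-0.019  -0.8636 -0.1579]
t [ 14.81 -27.95 -14.98] cm r [-0.102  0.693 -0.279]  |t| 35.0 |r| 0.75
```

View pics/w11.png

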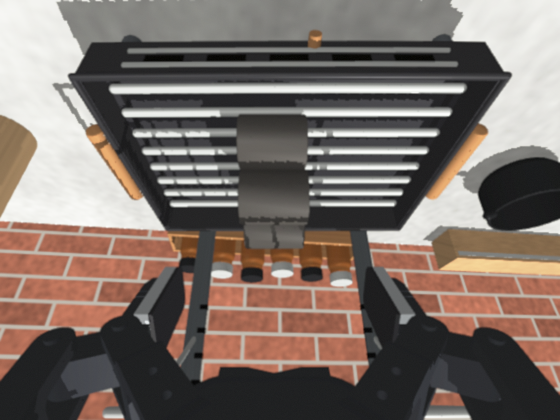

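>>> {"op": "jog_arm", "data": {"plan": [{"rx": 0,"ry": 0,"rz": 0,"tx": 0,"ty": -1,"tz": -4,"grip": -1},{"rx": 0,"ry": 0,"rz": 0,"tx": 1,"ty": -3,"tz": -8,"grip": -1},{"rx": -0.02,"ry": 0.14,"rz": -0.05,"tx": 3,"ty": -6,"tz": -11,"grip": -1},{"rx": -0.04,"ry": 0.28,"rz": -0.1,"tx": 5,"ty": -10,"tz": -13,"grip": -1},{"rx": -0.06,"ry": 0.4,"rz": -0.16,"tx": 7.2,"ty": -14,"tz": -14.5,"grip": -1},{"rx": -0.08,"ry": 0.52,"rz": -0.22,"tx": 9.4,"ty": -18,"tz": -15.5,"grip": -1},{"rx": -0.1,"ry": 0.63,"rz": -0.26,"tx": 11.5,"ty": -22,"tz": -16,"grip": -1},{"rx": -0.1,"ry": 0.693,"rz": -0.279,"tx": 13.4,"ty": -25.5,"tz": -16,"grip": -1},{"rx": -0.1,"ry": 0.693,"rz": -0.279,"tx": 14.8,"ty": -28,"tz": -16,"grip": -1},{"rx": -0.1,"ry": 0.693,"rz": -0.279,"tx": 14.8,"ty": -28,"tz": -16,"grip": -1}]}}

```text
time_s: 18.6
eef_pos: [0.382, -0.3201, 0.2232]
orientation: [-0.207, 0.978, 0.001, -0.002]
ft_force: [0.1, 0.5, 0.2]
finger_gap: 0.999
grasp_force: 0.0
```

```bash
python3 g.py w12
```

```text
18.6 [ 0.382  -0.3201  0.2232] 0.9988063195589559 0.0 [0.0989 0.4537 0.2074]
18.65 [ 0.3823 -0.3186  0.2242] [-0.9143 -0.4049 -0.0044 -0.4049  0.9143  0.0019  0.0033  0.0036 -1.    ]
cam (array([ 0.3088, -0.3529,  0.3898]), array([[ 0.2847,  0.1517, -0.9468]]))
0.87 [351. 238.] [159.  43.  41.] world [ 0.4153 -0.2016  0.0244] yaw (np.float64(-11.267178659936732), np.float64(0.0588449153607694), np.float64(0.0018902155179201686))
0.78 [272. 189.] [64. 62. 59.] world [ 0.3985 -0.3147  0.024 ] yaw (np.float64(26.026218740037944), np.float64(0.05572429813579155), np.float64(0.0006357492360637106))
t [-1.65 -0.43 21.9 ] cm r [ 0.003 -0.003 -0.037]  |t| 22.0 |r| 0.04
```

>>> {"op": "jog_arm", "data": {"plan": [{"rx": 0,"ry": 0,"rz": -0.037,"tx": -1,"ty": -0.4,"tz": 4,"grip": -1},{"rx": 0,"ry": 0,"rz": -0.037,"tx": -1.6,"ty": -0.4,"tz": 8,"grip": -1},{"rx": 0,"ry": 0,"rz": -0.037,"tx": -1.6,"ty": -0.4,"tz": 12,"grip": -1},{"rx": 0,"ry": 0,"rz": -0.037,"tx": -1.6,"ty": -0.4,"tz": 16,"grip": -1},{"rx": 0,"ry": 0,"rz": -0.037,"tx": -1.6,"ty": -0.4,"tz": 20,"grip": -1},{"rx": 0,"ry": 0,"rz": -0.037,"tx": -1.6,"ty": -0.4,"tz": 21.9,"grip": -1},{"rx": 0,"ry": 0,"rz": -0.037,"tx": -1.6,"ty": -0.4,"tz": 21.9,"grip": -1},{"rx": 0,"ry": 0,"rz": -0.037,"tx": -1.6,"ty": -0.4,"tz": 21.9,"grip": 1},{"rx": 0,"ry": 0,"rz": -0.037,"tx": -1.6,"ty": -0.4,"tz": 21.9,"grip": 1},{"rx": 0,"ry": 0,"rz": -0.037,"tx": -1.6,"ty": -0.4,"tz": 21.9,"grip": 1}]}}

```text
time_s: 19.7
eef_pos: [0.3997, -0.3161, 0.0098]
orientation: [-0.226, 0.974, -0.002, -0.0]
ft_force: [-1.0, 1.8, 6.4]
finger_gap: 0.68
grasp_force: 63.4
```

```bash
python3 -c "
from s import *
delta([.5,-.02,.27],y,.7)"
```

```text
19.7 [ 0.3997 -0.3161  0.0098] 0.6796107504704887 63.37488412857056 [-1.0296  1.8343  6.355 ]
t [-22.02  22.09 -26.11] cm r [ 0.112 -0.694  0.316]  |t| 40.7 |r| 0.77
```

>>> {"op": "jog_arm", "data": {"plan": [{"rx": 0,"ry": 0,"rz": 0,"tx": 0,"ty": 0,"tz": -4,"grip": 1},{"rx": 0,"ry": 0,"rz": 0,"tx": 0,"ty": 0,"tz": -9,"grip": 1},{"rx": 0,"ry": 0,"rz": 0,"tx": 0,"ty": 0,"tz": -14,"grip": 1},{"rx": 0,"ry": 0,"rz": 0,"tx": -1,"ty": 1,"tz": -18.6,"grip": 1},{"rx": 0.02,"ry": -0.14,"rz": 0.05,"tx": -3.5,"ty": 3.5,"tz": -21.5,"grip": 1},{"rx": 0.04,"ry": -0.28,"rz": 0.11,"tx": -6.8,"ty": 6.8,"tz": -23,"grip": 1},{"rx": 0.06,"ry": -0.4,"rz": 0.17,"tx": -10.2,"ty": 10.2,"tz": -24,"grip": 1},{"rx": 0.08,"ry": -0.52,"rz": 0.23,"tx": -13.6,"ty": 13.6,"tz": -25,"grip": 1},{"rx": 0.1,"ry": -0.63,"rz": 0.29,"tx": -17,"ty": 17,"tz": -26,"grip": 1},{"rx": 0.112,"ry": -0.694,"rz": 0.316,"tx": -20,"ty": 20,"tz": -26,"grip": 1}]}}

```text
time_s: 20.7
eef_pos: [0.4904, -0.046, 0.2697]
orientation: [-0.058, 0.937, 0.022, 0.345]
ft_force: [1.2, 0.1, -1.4]
finger_gap: 0.679
grasp_force: 66.3
```

```bash
python3 d.py w13 0 .205
```

```text
20.7 [ 0.4904 -0.046   0.2697] 0.6787889787518416 66.29979372024536 [ 1.2331  0.0681 -1.4014]
20.75 [ 0.4892 -0.0396  0.2672] [-0.7552 -0.1268  0.6431 -0.0915  0.9919  0.0881 -0.6491  0.0077 -0.7607]
cam (array([ 0.3216, -0.067 ,  0.3436]), array([[ 0.8519,  0.1279, -0.5084]]))
[274. 260.] braai -0.17765533008041853 -0.024696190331521317 0.2800544965920478 yaw (np.float64(7.163236242900815), np.float64(0.055923555185621796), np.float64(0.000515359440899926))
visual shift [-8.7353  2.3688 17.2084]
t [-8.48  1.96 17.35] cm r [0.005 0.001 0.001]  |t| 19.4 |r| 0.01
```

>>> {"op": "jog_arm", "data": {"plan": [{"rx": 0,"ry": 0,"rz": 0,"tx": -1.4,"ty": 0.4,"tz": 3.6,"grip": 1},{"rx": 0,"ry": 0,"rz": 0,"tx": -2.9,"ty": 0.9,"tz": 7.5,"grip": 1},{"rx": 0,"ry": 0,"rz": 0,"tx": -4.3,"ty": 1.3,"tz": 11.2,"grip": 1},{"rx": 0,"ry": 0,"rz": 0,"tx": -5.5,"ty": 1.7,"tz": 14.3,"grip": 1},{"rx": 0,"ry": 0,"rz": 0,"tx": -6.4,"ty": 2,"tz": 16.6,"grip": 1},{"rx": 0,"ry": 0,"rz": 0,"tx": -7,"ty": 2.2,"tz": 18.1,"grip": 1},{"rx": 0,"ry": 0,"rz": 0,"tx": -7.2,"ty": 2.2,"tz": 18.8,"grip": 1},{"rx": 0,"ry": 0,"rz": 0,"tx": -7.2,"ty": 2.2,"tz": 18.8,"grip": 1},{"rx": 0,"ry": 0,"rz": 0,"tx": -7.2,"ty": 2.2,"tz": 18.8,"grip": 1},{"rx": 0,"ry": 0,"rz": 0,"tx": -7.2,"ty": 2.2,"tz": 18.8,"grip": 1}]}}

```text
time_s: 21.8
eef_pos: [0.6621, -0.0037, 0.1704]
orientation: [-0.059, 0.938, 0.022, 0.342]
ft_force: [0.9, 0.6, -1.3]
finger_gap: 0.683
grasp_force: 66.3
```

```bash
python3 d.py w14 0 .1620
```

```text
21.8 [ 0.6621 -0.0037  0.1704] 0.682681612503615 66.27312541007996 [ 0.8839  0.5748 -1.3133]
21.85 [ 0.6621 -0.0037  0.1704] [-0.7595 -0.1263  0.6381 -0.0956  0.992   0.0825 -0.6434  0.0017 -0.7655]
cam (array([ 0.4939, -0.025 ,  0.2455]), array([[ 0.8481,  0.1296, -0.5143]]))
[272. 261.] braai -0.00189920093230754 -0.004815618551629093 0.1808148103654101 yaw (np.float64(7.493269142367845), np.float64(0.05660315010691573), np.float64(0.0005195484727455644))
visual shift [1.0659 0.4785 1.5629]
t [1.58 0.47 1.82] cm r [ 0.001 -0.001 -0.002]  |t| 2.5 |r| 0.0
```

>>> {"op": "jog_arm", "data": {"plan": [{"rx": 0,"ry": 0,"rz": 0,"tx": -0.1,"ty": 0.25,"tz": 0.1,"grip": 1},{"rx": 0,"ry": 0,"rz": 0,"tx": -0.1,"ty": 0.45,"tz": 0.2,"grip": 1},{"rx": 0,"ry": 0,"rz": 0,"tx": 0.15,"ty": 0.45,"tz": 0.5,"grip": 1},{"rx": 0,"ry": 0,"rz": 0,"tx": 0.4,"ty": 0.45,"tz": 0.8,"grip": 1},{"rx": 0,"ry": 0,"rz": 0,"tx": 0.65,"ty": 0.45,"tz": 1.1,"grip": 1},{"rx": 0,"ry": 0,"rz": 0,"tx": 0.85,"ty": 0.45,"tz": 1.3,"grip": 1},{"rx": 0,"ry": 0,"rz": 0,"tx": 1,"ty": 0.45,"tz": 1.5,"grip": 1},{"rx": 0,"ry": 0,"rz": 0,"tx": 1.06,"ty": 0.45,"tz": 1.56,"grip": 1},{"rx": 0,"ry": 0,"rz": 0,"tx": 1.06,"ty": 0.45,"tz": 1.56,"grip": 1},{"rx": 0,"ry": 0,"rz": 0,"tx": 1.06,"ty": 0.45,"tz": 1.56,"grip": 1}]}}

```text
time_s: 22.9
eef_pos: [0.6641, 0.0015, 0.1514]
orientation: [-0.059, 0.938, 0.023, 0.342]
ft_force: [-3.8, 0.2, 4.0]
finger_gap: 0.681
grasp_force: 67.1
```

```bash
python3 d.py w15 0 .1615
```

```text
22.9 [0.6641 0.0015 0.1514] 0.6811854911212488 67.07282066345215 [-3.7663  0.1642  4.0419]
22.95 [0.664  0.0014 0.1514] [-0.7594 -0.1268  0.6382 -0.0959  0.9919  0.083  -0.6436  0.0018 -0.7654]
cam (array([ 0.4959, -0.0199,  0.2264]), array([[ 0.8482,  0.1301, -0.514 ]]))
[272. 160.] braai -0.026041236452836476 -0.000698023612663127 0.11871668169892198 yaw (np.float64(7.539739549039095), np.float64(0.05654535195608786), np.float64(0.0005399585797546424))
visual shift [-4.7463  0.0785 -1.599 ]
t [ 0.57 -0.01  0.25] cm r [ 0.001 -0.001 -0.001]  |t| 0.6 |r| 0.0
```

>>> {"op": "jog_arm", "data": {"plan": [{"rx": 0,"ry": 0,"rz": 0,"tx": 0.05,"ty": 0,"tz": -0.04,"grip": 1},{"rx": 0,"ry": 0,"rz": 0,"tx": 0.05,"ty": 0,"tz": -0.04,"grip": 0.2},{"rx": 0,"ry": 0,"rz": 0,"tx": 0.05,"ty": 0,"tz": -0.04,"grip": -0.6},{"rx": 0,"ry": 0,"rz": 0,"tx": 0.05,"ty": 0,"tz": -0.04,"grip": -1},{"rx": 0,"ry": 0,"rz": 0,"tx": 0.05,"ty": 0,"tz": -0.04,"grip": -1},{"rx": 0,"ry": 0,"rz": 0,"tx": 0.05,"ty": 0,"tz": -0.04,"grip": -1},{"rx": 0,"ry": 0,"rz": 0,"tx": 0.05,"ty": 0,"tz": -1,"grip": -1},{"rx": 0,"ry": 0,"rz": 0,"tx": 0.05,"ty": 0,"tz": -4,"grip": -1},{"rx": 0,"ry": 0,"rz": 0,"tx": 0.05,"ty": 0,"tz": -9,"grip": -1},{"rx": 0,"ry": 0,"rz": 0,"tx": 0.05,"ty": 0,"tz": -13,"grip": -1}]}}

```text
time_s: 24.0
eef_pos: [0.5787, -0.0091, 0.2515]
orientation: [-0.059, 0.938, 0.023, 0.341]
ft_force: [0.9, 0.1, 1.0]
finger_gap: 1.002
grasp_force: 0.0
```

```bash
python3 e.py w16
```

```text
24.0 [ 0.5787 -0.0091  0.2515] 1.001602991618358 0.0 [0.9188 0.0955 0.9612]
24.05 [ 0.5782 -0.0093  0.2568] [-0.7565 -0.1276  0.6415 -0.0975  0.9918  0.0823 -0.6467 -0.0003 -0.7627]
cam (array([ 0.4106, -0.0305,  0.3267]), array([[ 0.8474,  0.1305, -0.5151]]))
loose_a 0.89 [272. 195.] [76. 73. 69.] world [0.6532 0.0007 0.1614] braai [-0.      0.0007  0.1614] yaw (np.float64(7.627599286983021), np.float64(0.05758969268813071), np.float64(0.00057844065309554))
loose_a 0.78 [272. 138.] [79. 76. 72.] world [ 0.6278 -0.0039  0.1188] braai [-0.0258 -0.0006  0.1188] yaw (np.float64(7.44570631639877), np.float64(0.05681354834050377), np.float64(0.0006366430625695502))
base_front 0.7 [269.  88.] [83. 80. 76.] world [ 0.6022 -0.0085  0.0765] braai [-0.0517 -0.0019  0.0765] yaw (np.float64(7.406644840348741), np.float64(0.05682228168053305), np.float64(0.000613222582914501))
base_front 0.65 [271. 192.] [76. 73. 69.] world [0.6532 0.0006 0.1614] braai [-0.0001  0.0007  0.1614] yaw (np.float64(7.539722917086743), np.float64(0.056353794136028056), np.float64(0.0005710008018561123))
```

View pics/w16.png

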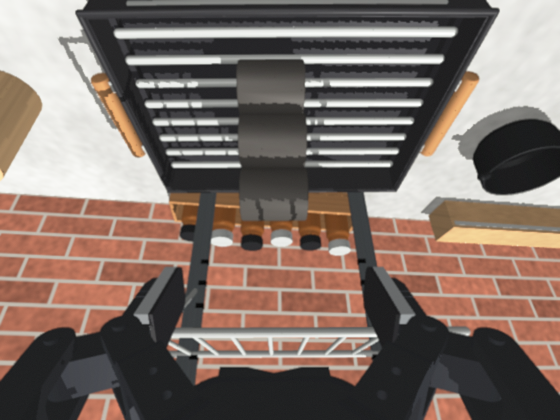

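The pyramid is standing: base_front is at (269,88), the front valley briquette at (272,138) and the top one at (272,195), all level and parallel. The gripper is clear, so I'm handing in.

```bash
python3 -c "
from bench import close_job
print(close_job())"
```

```text
the job is handed in; nothing more can be done
None
```

I built the pyramid up and handed the job in at about 24 s of the 72 s; the last wrist picture shows the visible briquettes within about 1 mm of their bedded places, but no verdict came back from the judge.

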